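# Comb the stirring rods into their grooved tray and latch the hold-down frame

### The job

Pick up the small rake by its grip and comb it across the grooved tray so that all three stirring rods drop down into grooves and lie parallel, without touching the rods with the gripper. Stand the rake back upright on the counter beside the tray, and press the tray's sprung hold-down frame down until it clicks and stays down. Leave the jar, the mortar bowl and the vial where they are.

Things in the scene. Friction and masses are not known exactly. Their poses are not given: they have to be found in the camera images.
- tray: fixed grey tray, 302 mm wide in its y, from -90 to +164 mm in its x; origin on its underside, on the counter. Eleven V grooves (flanks at 45 degrees, slippery) run along its x every 26 mm in y: bottoms at y = -130, -104 .. 130 mm, crests half-way between and at -143 and 143, open above. +x is the end away from the robot
- tray_crests (a point): middle of the tray at the height of the groove crests, 27 mm above the counter. Lips 2 mm higher than the crests close the groove ends at tray x = -85 and +85 mm; the sides at y = -151 and +151 mm are 1 mm lower than the crests, so a rod pushed over a side falls off the tray
- frame_hinge (a point): middle of the hinge line of the hold-down frame, along tray y at tray x = 105 mm, 35 mm above the counter. The frame is a U of 6 mm steel rod, 200 mm wide, reaching 75 mm from this line towards tray -x; its front bar is 86 mm up at tray x = 50 mm when raised, 35 mm up at x = 30 mm when down (5 mm clear of the crests: rods still on the crests block it)
- frame (a joint): angle of the hold-down frame: 0 = raised (sprung up), grows as it is pressed down, 0.75 rad = level, fully down. An over-centre spring resists up to about 0.5; beyond that it pulls the frame down with a click and holds it at 0.75. Pressing straight down 40 mm from the hinge line needs about 8 N
- press_plate (a point): top of the frame's aluminium plate, where it is pressed: on its middle line, 55 mm from the hinge line; moves with the frame. The plate is 70 mm wide, midway between the frame's arms, and reaches from 3 to 75 mm from the hinge line; its top is 39 mm above the counter when down
- rake_grip (a point): centre of the rake's black grip, 44 (rake x) x 22 (rake y) x 48 mm high, 64 mm above the tooth tips; z up. The rake (130 to 230 g, loose) stands on its teeth on the counter. Its steel head, 110 mm in rake x, 30 mm in rake y, is 22 to 32 mm above the tips; under it two rows, 22 mm apart, of eight 6 mm teeth, each row along rake x
- rod_a_center (a point): centre of a polished steel stirring rod, one of three alike, 10 mm diameter, 140 mm long, about 80 g, round ends; x along the rod. At the start it lies askew (0.4 to 0.55 rad off the grooves, either way) on the groove crests, centre 32 mm above the counter; down in a groove its centre is about 22 mm above the counter and its top just below the crests. If a rod jams against the teeth, backing the rake off lets it drop
- rod_b_center (a point): centre of a polished steel stirring rod, one of three alike, 10 mm diameter, 140 mm long, about 80 g, round ends; x along the rod. At the start it lies askew (0.4 to 0.55 rad off the grooves, either way) on the groove crests, centre 32 mm above the counter; down in a groove its centre is about 22 mm above the counter and its top just below the crests. If a rod jams against the teeth, backing the rake off lets it drop
- rod_c_center (a point): centre of a polished steel stirring rod, one of three alike, 10 mm diameter, 140 mm long, about 80 g, round ends; x along the rod. At the start it lies askew (0.4 to 0.55 rad off the grooves, either way) on the groove crests, centre 32 mm above the counter; down in a groove its centre is about 22 mm above the counter and its top just below the crests. If a rod jams against the teeth, backing the rake off lets it drop
- jar: bystander: amber jar with a label, 62 mm diameter, 95 mm high, origin at its underside
- mortar: bystander: white ceramic mortar bowl, 90 mm across, 55 mm high, origin at its underside
- vial: bystander: small amber bottle, 40 mm diameter, 75 mm high, origin at its underside
Not all that is in view belongs to the job. Leave any yellow look-alike of the part that bears rake_grip alone. What is shaped like the part that bears rod_a_center but purple is not meant.

How it is judged:
By the outcome, as a careful person would: the job done as asked, in the order asked, and still so for the second after the job is handed in, with the robot touching nothing.
It also fails if it takes over 72 s, if anything falls off the work surface, if the arm or the gripper's body presses on something with over 40 N, if the wrist force passes 120 N, or if a joint passes its speed limit or range.

### The arm

A 6-joint arm with a two-finger parallel gripper is mounted at the origin on the work surface. World frame = base frame: x ahead of the robot, y to its left, z up, the work surface at z = 0. Lengths are in m, angles in rad, forces in N, time in s.
With the tool pointing down it reaches from about 0.25 to 0.775 m from the base axis. Payload 4 kg.
Tool frame: the origin (TCP) lies where the fingers leave the gripper's body, on its centre line; the fingertips stand 97 mm ahead of it and the grasp point (between the pads) lies 78 mm ahead of it; z points along the fingers, x is the direction in which the jaws open and shut, and the axes are right-handed (so a half turn about z gives the same grasp; the last joint's range is limited). The gripper opens to 94 mm and grips with 3 to 60 N. Pads are 16 mm wide; open, the fingers measure 119 mm over their backs; the gripper's body (75 mm by 177 mm) begins 78 mm behind the grasp point.
Start: joints at [1.234, 0.087, 1.371, -0, 1.684, -0.103], TCP at [0.127, 0.535, 0.303] pointing down, gripper open.
Joint ranges: [-3.1, 3.1], [-0.76, 2.03], [0.27, 2.55], [-1.08, 4.22], [0.17, 2.65], [-2.57, 2.57]. Speed limits (rad/s): [2.79, 2.79, 3.14, 3.14, 3.14, 3.14].

### API

Orientations are given as [roll, pitch, yaw] about the fixed x, y, z axes, in that order (R = Rz(yaw) Ry(pitch) Rx(roll)).
In Python, from bench import * gives the robot as it stands.
- The arm moves only by the tool jog_arm, never from a script. Its argument "moves" is a list of rows, each a list of 7 numbers: the turn, a rotation vector about the world's x, y, z in rad, then the shift along the world's x, y, z in mm, then the finger opening in mm, from 0 to 94. In form: [[rx, ry, rz, tx, ty, tz, fingers], ...]. A call has 1 to 12 rows; each row shifts and turns the commanded pose from where the row before left it; what a row does not reach is not made up. A row lasts 1/8 s, in which the tool goes at most 62.5 mm and 10.7 degrees, less where a joint would pass 70% of its speed; a pose out of reach is approached as far as the arm can. A call is refused whole if a number of a shift passes 62.5 or a number of a turn 0.188, either way. A call with a gripper value outside its range is refused whole. The fingers move at their own pace and stop on an object; the grip force is fixed at half the most. Time passes only in rows, so rows that do not move let the fingers close. It gives the time, the measured TCP pose, the force and the opening at its end, in the units of the state.
- get_obs(): the state, without advancing time (a new reading comes with each control period).
- snapshot(name): name is "side" or "top" or "wrist"; returns the picture (420x560x3 uint8, red, green, blue); there is no depth.
- get_calibration(name): a dict with "camera_matrix" (3x3 intrinsics, pixels), "R" (3x3) and "t" (3): a world point X has camera coordinates R X + t. Camera axes: x right, y down, z forward; pixel columns grow to the right and rows downward; lengths in m; the calibration is good to about 2 mm. The wrist camera is an equidistant fisheye: a pixel r from the principal point sees the ray r / f radians off the axis. A picture is of the moment at which its call begins: read the wrist's pose just before it. get_calibration takes no time and is no camera call; for the wrist camera it gives the pose at the moment of the call.
- close_job(): hands the job in, once; it reports no verdict.
Trained networks look in the newest picture that a camera, given by its name, has taken for a name from the list of things; names that differ only in an ending like _2 or _b are one class to them, and where a whole thing is asked for, a point or a joint stands for the part that bears it (a point fixed in the world has none). Each returns a list of dicts, best first, with "conf" (0 to 1); they miss things now and then, are a little off and sometimes report something else, mostly with a low value. They report only what shows in the picture. A call takes as long as a camera call. They do not tell look-alikes from the thing itself.
- look_for(label, camera): "bbox" ([left, top, right, bottom] in pixels, round what is visible of it).
The state is a dict: "time": time; "joint_positions": joint angles; "qvel": joint speeds; "joint_torque": joint torques, N m; "tool_pos": TCP position; "ee_rot": TCP orientation; "wrist_force": force on the tool from outside, world axes, zero at the start; "wrist_torque": the same for the moment, N m; "width": finger opening in m.
Only numpy, scipy, OpenCV 4.12 (cv2) and the standard library are available. Lean on these libraries where they do the work, as an engineer would, in place of code of your own. Each camera call takes 0.05 s, during which the arm holds its last target.

## Working session

There is one attempt and no reset: what is moved stays moved. The work goes in short steps, Python scripts to look and compute and a tool call to move; the robot and the scene stay as the last step left them, time stands still between calls to the robot, and variables do not carry over. Pictures are saved under pics/ and viewed, and the job is handed in when it is done.

Besides the shell and the picture viewer there is one more tool, called after ">>>" as name([rows], argument=value, ...), one row to a line, values as JSON. jog_arm: Moves the arm, as the interface text tells. Its arguments: {"type":"object","properties":{"moves":{"type":"array","items":{"type":"array","items":{"type":"number"}}}},"required":["moves"]}

```bash
mkdir -p pics; ls; python3 - <<'E'
from bench import *
import cv2, numpy as np
np.set_printoptions(precision=4,suppress=True)
print(get_obs())
for n in ["side","top"]:
    im=snapshot(n); cv2.imwrite(f"pics/{n}0.png",im[:,:,::-1])
    print(n,get_calibration(n))
E
```

```text
pics
{'time': 0.0, 'joint_positions': array([ 1.2339,  0.088 ,  1.3722, -0.    ,  1.6836, -0.1031]), 'qvel': array([-0.001 , -0.0016, -0.0008,  0.    ,  0.0001,  0.0001]), 'joint_torque': array([  0.0003, -34.0179, -30.243 ,   0.0717,   0.0329,  -0.0002]), 'tool_pos': array([0.1273, 0.5347, 0.3015]), 'ee_rot': array([-3.1414,  0.0022,  1.3371]), 'wrist_force': array([-0.1651, -0.1879, -0.8107]), 'wrist_torque': array([ 0.032 , -0.0422,  0.0297]), 'width': 0.09411160084463474}
side {'camera_matrix': array([[378.9264,   0.    , 276.8013],
       [  0.    , 378.9264, 200.2002],
       [  0.    ,   0.    ,   1.    ]]), 'R': array([[ 0.947 , -0.3211,  0.0059],
       [-0.1807, -0.548 , -0.8167],
       [ 0.2655,  0.7724, -0.577 ]]), 't': array([-0.4936,  0.1723,  0.849 ])}
top {'camera_matrix': array([[398.614 ,   0.    , 275.7206],
       [  0.    , 398.614 , 205.2976],
       [  0.    ,   0.    ,   1.    ]]), 'R': array([[ 0.0169, -0.9993, -0.0325],
       [-0.9878, -0.0117, -0.1552],
       [ 0.1547,  0.0347, -0.9873]]), 't': array([0.0393, 0.5655, 0.8164])}
```

View pics/top0.png

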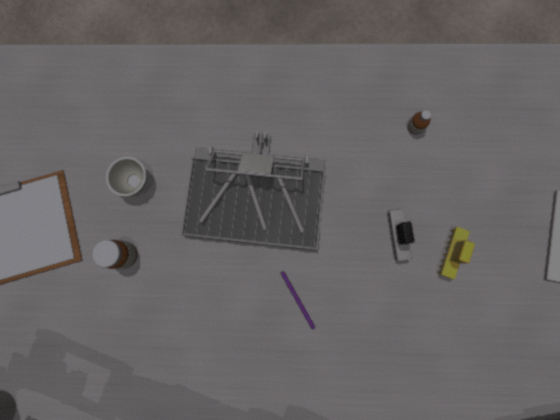

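View pics/side0.png

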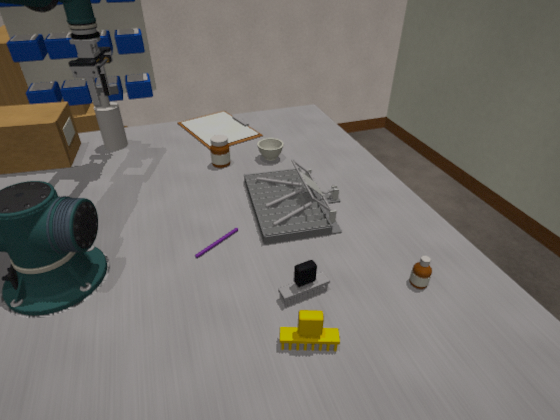

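The top view shows the tray at about (255,200) with three rods at (218,197), (256,200) and (290,203). The black-grip rake is at (402,235) and its yellow look-alike at (458,252). The purple rod is at (298,300), the mortar at (127,177), the jar at (112,254) and the vial at (421,120). Next I'll crop in on the tray and the rake.

```bash
python3 - <<'E'
import cv2, numpy as np
im=cv2.imread("pics/top0.png")
c=cv2.resize(im[125:255,175:335],None,fx=5,fy=4.6,interpolation=cv2.INTER_CUBIC)
c=cv2.resize(im[130:255,175:335],(768,600),interpolation=cv2.INTER_CUBIC); cv2.imwrite("pics/c1.png",np.clip(c*1.6,0,255).astype('uint8'))
c=cv2.resize(im[200:285,380:480],(700,595),interpolation=cv2.INTER_CUBIC); cv2.imwrite("pics/c2.png",np.clip(c*1.6,0,255).astype('uint8'))
E
```

```text
(no output)
```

View pics/c1.png

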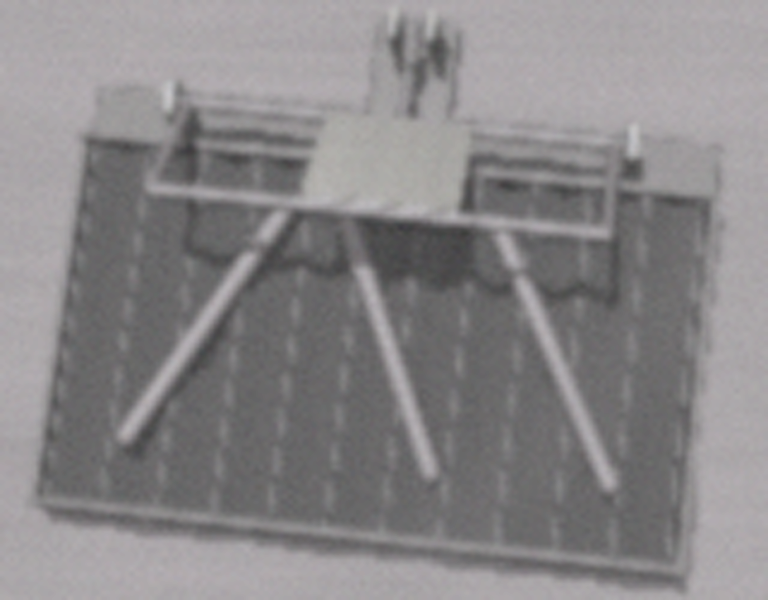

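View pics/c2.png

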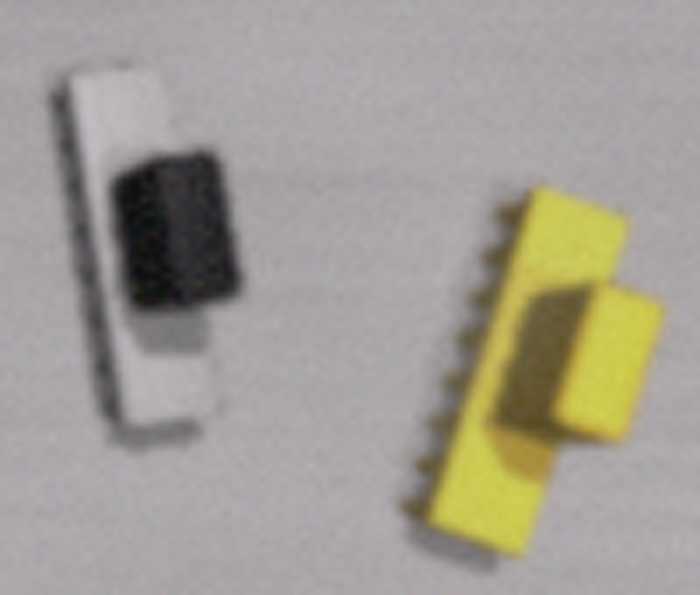

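The black-grip rake (crop centre about (175,230), px (405,233)) is the target. The yellow one (crop (560,350), px (460,250)) is the look-alike and the purple rod isn't needed. Now I'll compute positions.

```bash
cat > h.py <<'E'
from bench import *
import cv2, numpy as np
from scipy.optimize import least_squares
np.set_printoptions(precision=4,suppress=True)
CAL={n:get_calibration(n) for n in ["side","top"]}
def ray(n,uv,cal=None):
    c=cal or CAL[n]; K=c["camera_matrix"]; uv=np.asarray(uv,float)
    d=np.array([(uv[0]-K[0,2])/K[0,0],(uv[1]-K[1,2])/K[1,1]])
    if n=="wrist":
        th=np.hypot(*d); v=np.array([*(d/max(th,1e-9)*np.sin(th)),np.cos(th)])
    else: v=np.array([d[0],d[1],1.])
    return -c["R"].T@c["t"], c["R"].T@v
def onz(n,uv,z,cal=None):
    o,d=ray(n,uv,cal); return o+d*(z-o[2])/d[2]
def proj(n,X,cal=None):
    c=cal or CAL[n]; K=c["camera_matrix"]; p=np.atleast_2d(X)@c["R"].T+c["t"]
    if n=="wrist":
        r=np.hypot(p[:,0],p[:,1]); th=np.arctan2(r,p[:,2]); s=(th/np.maximum(r,1e-9))[:,None]
        q=p[:,:2]*s
    else: q=p[:,:2]/p[:,2:]
    return q*[K[0,0],K[1,1]]+K[:2,2]
def T(pose,X):  # planar pose
    x,y,a=pose; X=np.atleast_2d(X); R=np.array([[np.cos(a),-np.sin(a),0],[np.sin(a),np.cos(a),0],[0,0,1]])
    return X@R.T+[x,y,0]
E
python3 - <<'E'
from h import *
P={"nl":(183.3,233.5),"nr":(318.3,247.7),"fl":(192.7,158.5),"fr":(323.3,170.6)}
for k,v in P.items(): print(k,onz("top",v,.027))
# fit near corners
def f(p): return (proj("top",T(p[:3],[[-.09,.151,.028],[-.09,-.151,.028],[.09,.151,.028],[.09,-.151,.028]]))-np.array(list(P.values()))).ravel()
s=least_squares(f,[.5,0,0]); print("tray",s.x,s.fun)
tr=s.x
# rods
c=lambda u,v:(175+u/4.8,130+v/4.8)
for n,e in {"a":((125,440),(300,190)),"b":((432,478),(345,215)),"c":((612,488),(497,228))}.items():
    A=onz("top",c(*e[0]),.032);B=onz("top",c(*e[1]),.032)
    d=(B-A)/np.linalg.norm(B-A); print(n,A,B,np.linalg.norm(B-A),"ang off",np.arctan2(d[1],d[0])-tr[2], "center",A+d*.07)
# rake top corners of grip z=.088, head z=.032
c2=lambda u,v:(380+u/7,200+v/7)
for q in [(72,75),(155,68),(118,422),(210,415)]: print("head",onz("top",c2(*q),.032))
for q in [(163,160),(215,153),(182,307),(240,295)]: print("griptop",onz("top",c2(*q),.088))
im=snapshot("top")
for l in ["rake_grip","tray","rod_a_center","frame","press_plate","jar","mortar","vial"]:
    for d in look_for(l,"top"): print(l,d)
E
```

```text
nl [0.5025 0.2502 0.027 ]
nr [ 0.476  -0.0456  0.027 ]
fl [0.6726 0.2378 0.027 ]
fr [ 0.6471 -0.0566  0.027 ]
tray [ 0.5747  0.0964 -0.083 ] [-2.0898  2.1869  0.5017  1.5772 -0.7047 -1.976   2.2383 -2.1802]
a [0.5286 0.2111 0.032 ] [0.6465 0.1346 0.032 ] 0.14055454539630083 ang off -0.4925019202299036 center [0.5873 0.173  0.032 ]
b [0.5132 0.0703 0.032 ] [0.6348 0.1133 0.032 ] 0.12902561059183373 ang off 0.42244218639417025 center [0.5792 0.0936 0.032 ]
c [ 0.5098 -0.0111  0.032 ] [0.6293 0.0427 0.032 ] 0.13110914496439927 ang off 0.5058259459427431 center [0.5736 0.0176 0.032 ]
head [ 0.5579 -0.2008  0.032 ]
head [ 0.5604 -0.2263  0.032 ]
head [ 0.4516 -0.2117  0.032 ]
head [ 0.4542 -0.2395  0.032 ]
griptop [ 0.5253 -0.2119  0.088 ]
griptop [ 0.5275 -0.2268  0.088 ]
griptop [ 0.4832 -0.2159  0.088 ]
griptop [ 0.4868 -0.2325  0.088 ]
rake_grip {'bbox': [388.8, 208.1, 415.1, 259.5], 'conf': 0.97}
rake_grip {'bbox': [436.6, 225.8, 477.9, 277.4], 'conf': 0.73}
tray {'bbox': [178.9, 130.5, 328.1, 250.8], 'conf': 0.76}
rod_a_center {'bbox': [283.6, 273.5, 319.1, 325.2], 'conf': 0.64}
rod_a_center {'bbox': [276.9, 176.6, 304.1, 232.0], 'conf': 0.54}
frame {'bbox': [205.9, 151.9, 304.4, 179.1], 'conf': 0.81}
press_plate {'bbox': [204.5, 152.8, 301.8, 180.7], 'conf': 0.68}
jar {'bbox': [91.4, 238.4, 136.7, 271.9], 'conf': 0.72}
jar {'bbox': [246.4, 173.0, 269.0, 231.7], 'conf': 0.15}
mortar {'bbox': [102.7, 159.8, 145.2, 198.5], 'conf': 0.77}
vial {'bbox': [404.6, 113.0, 431.1, 134.5], 'conf': 0.65}
```

>>> jog_arm([
  [0,0,0.029,31,-36,0,94],
  [0,0,0.029,31,-36,0,94],
  [0,0,0.029,31,-36,0,94],
  [0,0,0.029,31,-36,0,94],
  [0,0,0.029,31,-36,0,94],
  [0,0,0.029,31,-36,0,94],
  [0,0,0.029,31,-36,0,94],
  [0,0,0.029,31,-36,0,94],
  [0,0,0.029,31,-36,0,94],
  [0,0,0.029,31,-36,0,94],
  [0,0,0.029,31,-36,0,94],
  [0,0,0.029,31,-36,0,94],
])

```text
time: 2.05
tool_pos: [0.5003, 0.1017, 0.3029]
ee_rot: [3.141, -0.0, 1.686]
wrist_force: [1.0, 1.1, -0.5]
width: 0.0945
```

```bash
python3 - <<'E'
from h import *
import pickle
o=get_obs();print(o["time"],o["tool_pos"],o["ee_rot"],o["wrist_force"])
cal=get_calibration("wrist"); im=snapshot("wrist")
pickle.dump(cal,open("pics/w1.pkl","wb"));cv2.imwrite("pics/w1.png",im[:,:,::-1]); print(cal)
cv2.imwrite("pics/w1b.png",cv2.resize(np.clip(im[:,:,::-1]*1.6,0,255).astype('uint8'),(800,600),interpolation=cv2.INTER_CUBIC))
E
```

```text
2.05 [0.5003 0.1017 0.3029] [ 3.1409 -0.0003  1.6857] [ 1.0114  1.1083 -0.5455]
{'camera_matrix': array([[325.1923,   0.    , 273.7431],
       [  0.    , 325.1923, 209.2135],
       [  0.    ,   0.    ,   1.    ]]), 'R': array([[-0.1151,  0.9934, -0.0001],
       [ 0.9531,  0.1104,  0.2819],
       [ 0.2801,  0.0324, -0.9594]]), 't': array([-0.0439, -0.5179,  0.2503])}
```

View pics/w1b.png

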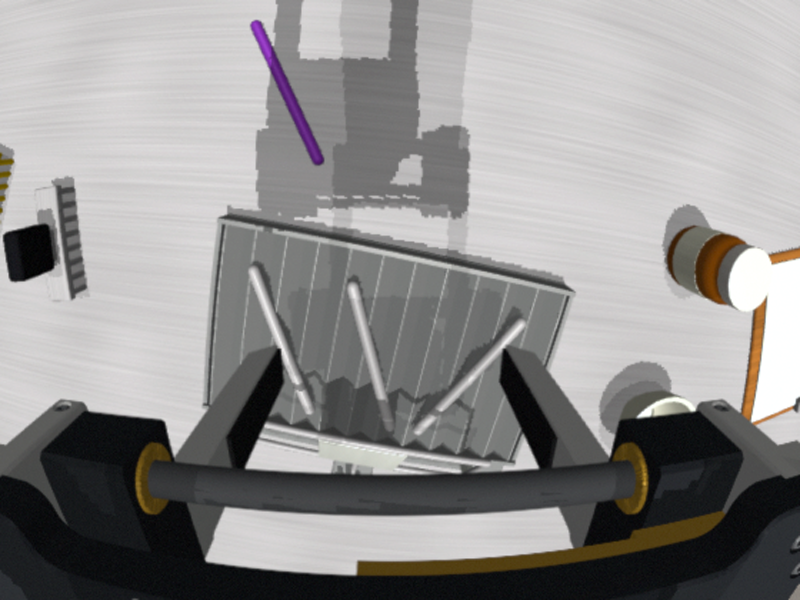

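The wrist view shows all three rods and the crest lines. The tray's near corners are at about (222,215) and (573,291), and the rake is at the left around (60,240). I'll zoom to refine the fit.

```bash
python3 - <<'E'
import cv2,numpy as np
im=cv2.imread("pics/w1.png")
c=np.clip(im[140:330,140:410].astype(float)*1.3,0,255).astype('uint8')
cv2.imwrite("pics/w1c.png",cv2.resize(c,(800,563),interpolation=cv2.INTER_CUBIC))
E
```

```text
(no output)
```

View pics/w1c.png

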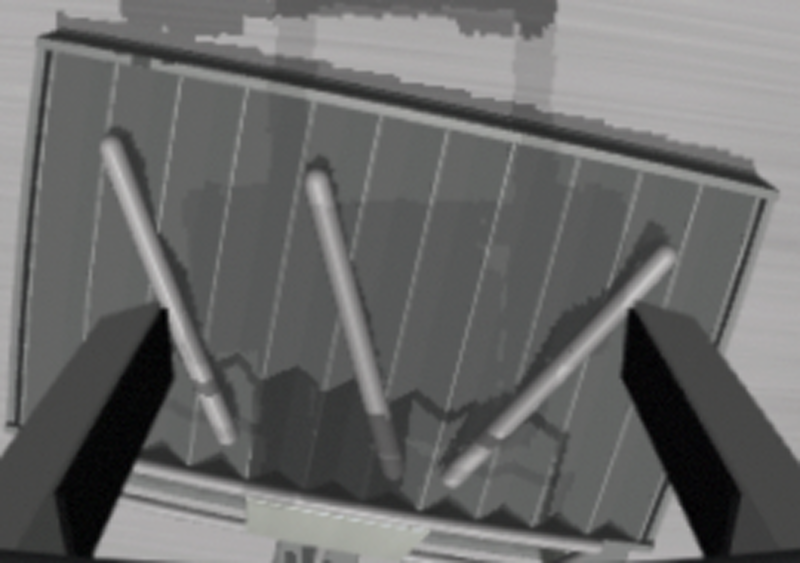

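```bash
python3 - <<'E'
from h import *
import pickle
cal=pickle.load(open("pics/w1.pkl","rb"))
print("cam",-cal["R"].T@cal["t"])
px=lambda u,v:np.array([140+u/2.963,140+v/2.963])
ne=[(50,50),(118,62),(182,76),(249,88),(315,101),(381,114),(447,128),(514,142),(577,157),(640,172),(700,186),(763,198)]
X=[[-.085,-.143+.026*k,.027] for k in range(12)]+[[-.09,-.151,.029],[-.09,.151,.029]]
U=np.array([px(*p) for p in ne]+[px(40,40),px(775,190)])
# points along crest lines: y only
f=lambda p:(proj("wrist",T(p,X),cal)-U).ravel()
s=least_squares(f,[.57,.1,-.08]); print("tray",s.x,np.abs(s.fun).max(), s.fun.reshape(-1,2).round(2).tolist())
tr=s.x
# back into tray coords
def loc(P):
    c,sn=np.cos(tr[2]),np.sin(tr[2]); d=P[:2]-tr[:2]; return np.array([c*d[0]+sn*d[1],-sn*d[0]+c*d[1]])
for n,(p,q) in {"c":((110,135),(228,442)),"b":((316,172),(395,478)),"a":((672,250),(450,482))}.items():
    A=onz("wrist",px(*p),.032,cal);B=onz("wrist",px(*q),.032,cal);d=loc(B)-loc(A)
    print(n,"near",loc(A)*1e3,"far",loc(B)*1e3,np.linalg.norm(d),"ang",np.arctan2(d[1],d[0]))
for n,p in {"farR":(190,463),"lineL(509,222)?":(500,225)}.items(): print(n,loc(onz("wrist",px(*p),.027,cal))*1e3)
# compare top
P=T(tr,[[-.09,.151,.028],[-.09,-.151,.028],[.09,.151,.028],[.09,-.151,.028]])
print(proj("top",P))
# rake in w1b (scale 1/1.4286)
for n,p,z in [("gripTop TL",(5,235),.088),("TR",(45,227),.088),("BR",(53,270),.088),("BL",(12,282),.088)]:
    print(n,onz("wrist",np.array(p)/1.42857,z,cal))
E
```

```text
cam [0.4184 0.0927 0.3861]
tray [ 0.5744  0.1001 -0.0928] 1.8882936544789004 [[1.81, 0.53], [-0.23, 0.38], [-0.19, -0.21], [-0.62, 0.06], [-0.36, 0.17], [0.03, 0.4], [0.33, 0.37], [-0.04, 0.37], [0.43, 0.02], [0.19, -0.4], [0.13, -0.58], [-1.89, -0.23], [-1.14, -1.25], [1.57, 0.35]]
c near [ -57.6253 -114.5436] far [ 65.1263 -48.8311] 0.13923385751555017 ang 0.49150988059980205
b near [-59.3841 -32.9023] far [67.0472 24.4373] 0.13882617881087278 ang 0.425780429227348
a near [-57.3329 111.3877] far [64.3135 48.138 ] 0.13710720288232803 ang -0.4794775990802367
farR [ 83.2082 -64.4549]
lineL(509,222)? [-51.8684  41.4818]
[[179.2527 235.0849]
 [316.6331 250.0394]
 [190.8645 156.0431]
 [324.2345 169.2243]]
gripTop TL [ 0.4871 -0.2276  0.088 ]
TR [ 0.478  -0.1763  0.088 ]
BR [ 0.5127 -0.1694  0.088 ]
BL [ 0.5279 -0.2228  0.088 ]
```

>>> jog_arm([
  [0,0,0,0,-46,0,94],
  [0,0,0,0,-46,0,94],
  [0,0,0,0,-46,0,94],
  [0,0,0,0,-46,0,94],
  [0,0,0,0,-46,0,94],
  [0,0,0,0,-46,0,94],
  [0,0,0,5,-46,0,94],
  [0,0,0,0,0,0,94],
])

```text
time: 3.1
tool_pos: [0.5042, -0.2214, 0.3021]
ee_rot: [-3.141, -0.0, 1.681]
wrist_force: [-0.1, -0.6, 0.0]
width: 0.0942
```

```bash
python3 - <<'E'
from h import *
import pickle
o=get_obs();print(o["time"],o["tool_pos"],o["ee_rot"],o["wrist_force"])
cal=get_calibration("wrist"); im=snapshot("wrist")
pickle.dump(cal,open("pics/w2.pkl","wb"));cv2.imwrite("pics/w2.png",im[:,:,::-1])
cv2.imwrite("pics/w2b.png",cv2.resize(np.clip(im[:,:,::-1]*1.4,0,255).astype('uint8')[140:350,140:420],(800,600),interpolation=cv2.INTER_CUBIC))
E
```

```text
3.1 [ 0.5042 -0.2214  0.3021] [-3.1407 -0.0002  1.6806] [-0.0749 -0.5783  0.049 ]
```

View pics/w2b.png

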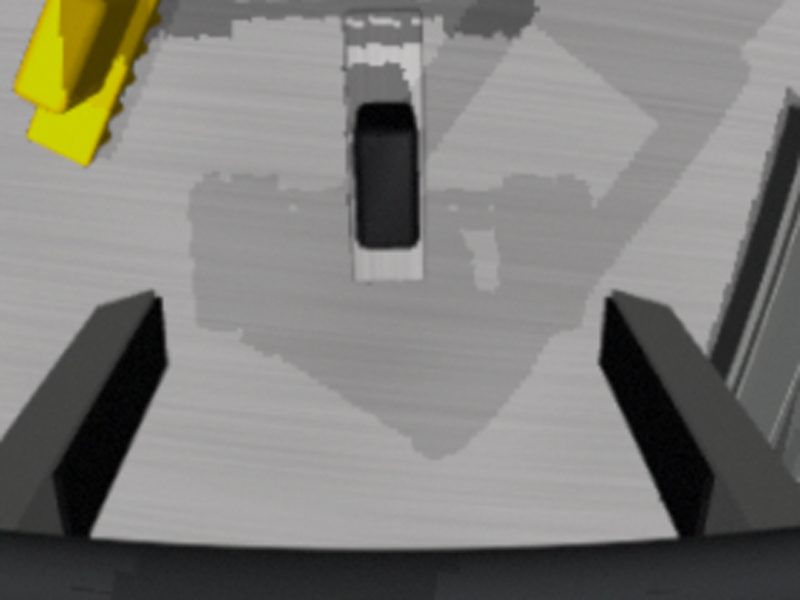

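The black-grip rake is centred at crop (387,190), aligned with the jaws. Yellow is at the top left.

```bash
python3 - <<'E'
from h import *
import pickle
cal=pickle.load(open("pics/w2.pkl","rb"))
px=lambda u,v:np.array([140+u*.35,140+v*.35])
G=[(356,128),(416,128),(419,247),(356,247)]
P=[onz("wrist",px(*p),.088,cal) for p in G]; print(np.array(P),np.mean(P,0))
H=[(343,10),(421,10),(424,281),(354,281)]
P=[onz("wrist",px(*p),.032,cal) for p in H]; print(np.array(P),np.mean(P,0))
Xg=[[-.022,.011,.088],[-.022,-.011,.088],[.022,-.011,.088],[.022,.011,.088]]
Xh=[[-.055,.015,.032],[-.055,-.015,.032],[.055,-.015,.032],[.055,.015,.032]]
# image left = -y
o=[1,0,3,2]
X=np.array([Xg[i] for i in o]+[Xh[i] for i in o]);U=np.array([px(*p) for p in G+H])
s=least_squares(lambda p:(proj("wrist",T(p,X),cal)-U).ravel(),[.5,-.22,.1]);print(s.x,s.fun.reshape(-1,2).round(2).tolist())
E
```

```text
[[ 0.486  -0.2316  0.088 ]
 [ 0.4839 -0.2121  0.088 ]
 [ 0.5246 -0.2062  0.088 ]
 [ 0.527  -0.2274  0.088 ]] [ 0.5054 -0.2193  0.088 ]
[[ 0.4529 -0.2416  0.032 ]
 [ 0.4496 -0.2122  0.032 ]
 [ 0.5583 -0.1978  0.032 ]
 [ 0.5614 -0.2262  0.032 ]] [ 0.5056 -0.2195  0.032 ]
[ 0.5055 -0.2194  0.132 ] [[-1.58, -1.08], [0.99, -1.58], [0.44, 1.28], [-0.18, 1.75], [0.11, 0.11], [0.49, -0.48], [0.5, -0.12], [-0.71, 0.41]]
```

>>> jog_arm([
  [0,0,0.02,1,2,-40,94],
  [0,0,0,0,0,-50,94],
  [0,0,0,0,0,-45,94],
  [0,0,0,0,0,-25,94],
  [0,0,0,0,0,0,94],
  [0,0,0,0,0,0,40],
  [0,0,0,0,0,0,20],
  [0,0,0,0,0,0,10],
  [0,0,0,0,0,0,10],
  [0,0,0,0,0,0,10],
  [0,0,0,0,0,0,10],
  [0,0,0,0,0,0,10],
])

```text
time: 4.65
tool_pos: [0.5054, -0.217, 0.1426]
ee_rot: [-3.141, -0.0, 1.705]
wrist_force: [-0.1, 0.4, 0.3]
width: 0.0275
```

>>> jog_arm([
  [0,0,0,0,0,0,10],
  [0,0,0,0,0,0,10],
  [0,0,0,0,0,0,10],
  [0,0,0,0,0,0,10],
])

```text
time: 5.15
tool_pos: [0.5054, -0.2169, 0.1426]
ee_rot: [-3.141, -0.0, 1.705]
wrist_force: [0.9, -0.0, -0.6]
width: 0.0217
```

>>> jog_arm([
  [0,0,0,0,0,30,10],
  [0,0,0,0,0,60,10],
  [0,0,0,0,0,60,10],
  [0,0,-0.025,8,46,0,10],
  [0,0,-0.025,8,46,0,10],
  [0,0,-0.025,8,46,0,10],
  [0,0,-0.025,9,46,0,10],
  [0,0,-0.025,9,46,0,10],
  [0,0,-0.025,9,46,0,10],
  [0,0,-0.025,9,46,0,10],
  [0,0,-0.025,9,46,0,10],
  [0,0,-0.025,8,46,0,10],
])

```text
time: 6.65
tool_pos: [0.5823, 0.1986, 0.292]
ee_rot: [-3.14, 0.0, 1.479]
wrist_force: [0.7, -0.1, -1.4]
width: 0.0216
```

>>> jog_arm([
  [0,0,0,8,46,0,10],
  [0,0,0,0,0,0,10],
  [0,0,0,0,0,0,10],
])

```text
time: 7.02
tool_pos: [0.5902, 0.2427, 0.2919]
ee_rot: [-3.14, 0.001, 1.48]
wrist_force: [-0.0, 0.0, -1.9]
width: 0.0217
```

```bash
python3 - <<'E'
from h import *
import pickle
o=get_obs();print(o["time"],o["tool_pos"],o["ee_rot"],o["wrist_force"],o["width"])
cal=get_calibration("wrist"); im=snapshot("wrist")
pickle.dump(cal,open("pics/w3.pkl","wb"));cv2.imwrite("pics/w3.png",im[:,:,::-1])
cv2.imwrite("pics/w3b.png",cv2.resize(np.clip(im[:,:,::-1]*1.4,0,255).astype('uint8'),(800,600),interpolation=cv2.INTER_CUBIC))
E
```

```text
7.025 [0.5902 0.2427 0.2919] [-3.1402  0.0012  1.4802] [-0.0409  0.0044 -1.8845] 0.021738402479643055
```

View pics/w3b.png

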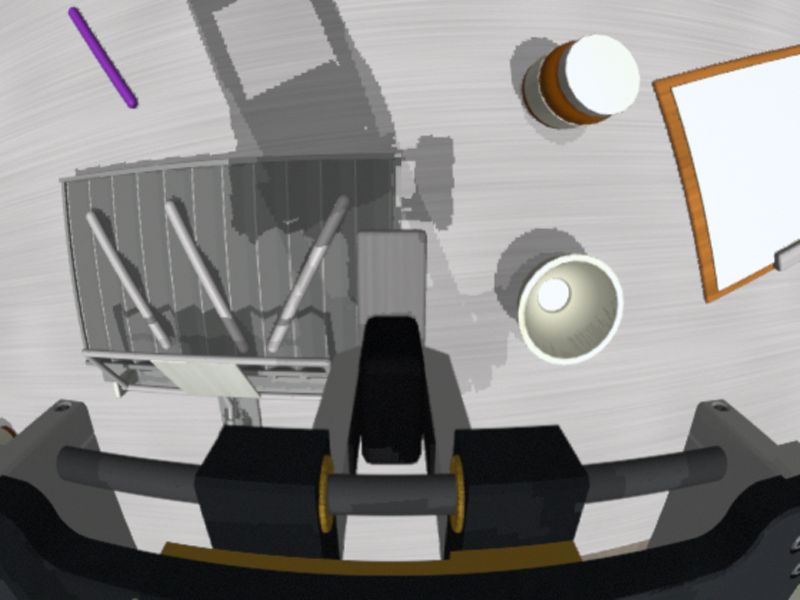

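>>> jog_arm([
  [0,0,0,0,0,-40,10],
  [0,0,0,0,0,-40,10],
  [0,0,0,0,0,-25,10],
  [0,0,0,0,0,-15,10],
  [0,0,0,0,0,0,10],
])

```text
time: 7.7
tool_pos: [0.5901, 0.242, 0.1718]
ee_rot: [-3.14, 0.001, 1.479]
wrist_force: [0.4, -0.3, -2.6]
width: 0.0225
```

>>> jog_arm([
  [0,0,0,-0.7,-8,0,10],
  [0,0,0,-0.7,-8,0,10],
  [0,0,0,-0.7,-8,0,10],
  [0,0,0,-0.7,-8,0,10],
  [0,0,0,-0.7,-8,0,10],
  [0,0,0,-0.7,-6,0,10],
  [0,0,0,0,0,0,10],
])

```text
time: 8.57
tool_pos: [0.5862, 0.1966, 0.1727]
ee_rot: [-3.141, -0.0, 1.479]
wrist_force: [-0.1, 0.0, -1.7]
width: 0.0217
```

```bash
cat > look.py <<'E'
from h import *
import sys
k=sys.argv[1]
o=get_obs();print(o["time"],o["tool_pos"],o["ee_rot"],o["wrist_force"],o["width"])
a=snapshot("wrist")[:,:,::-1]; b=snapshot("top")[:,:,::-1]
cv2.imwrite(f"pics/{k}w_raw.png",a);cv2.imwrite(f"pics/{k}t_raw.png",b)
A=cv2.resize(a[90:330,20:440],(800,457),interpolation=cv2.INTER_CUBIC) if len(sys.argv)<3 else cv2.resize(a,(800,600))
cv2.imwrite(f"pics/{k}w.png",np.clip(A*1.4,0,255))
B=cv2.resize(b[130:260,170:340],(784,600),interpolation=cv2.INTER_CUBIC)
cv2.imwrite(f"pics/{k}t.png",np.clip(B*1.6,0,255))
E
python3 look.py s1
```

```text
8.575 [0.5862 0.1966 0.1727] [-3.1415 -0.0001  1.4793] [-0.0786  0.0317 -1.6959] 0.021711047428055043[ WARN:0@1.901] global loadsave.cpp:1063 imwrite_ Unsupported depth image for selected encoder is fallbacked to CV_8U.
```

View pics/s1w.png

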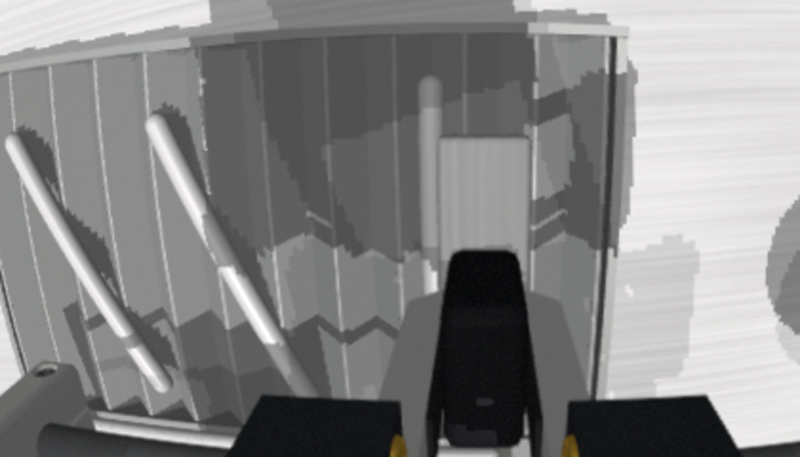

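>>> jog_arm([
  [0,0,0,-11,3,0,10],
  [0,0,0,-11,3,0,10],
  [0,0,0,0,0,40,10],
  [0,0,0,0,0,40,10],
  [0,0,0,0,-41,0,10],
  [0,0,0,0,-41,0,10],
  [0,0,0,0,-41,0,10],
  [0,0,0,0,-41,0,10],
  [0,0,0,0,-41,0,10],
  [0,0,0,0,-42,0,10],
  [0,0,0,0,0,0,10],
])

```text
time: 10.05
tool_pos: [0.5635, -0.0459, 0.2527]
ee_rot: [-3.141, 0.001, 1.476]
wrist_force: [-0.2, 0.9, -1.4]
width: 0.0219
```

```bash
python3 look.py s2 full 2>/dev/null
```

```text
10.05 [ 0.5635 -0.0459  0.2527] [-3.1414  0.0005  1.4764] [-0.24    0.8848 -1.369 ] 0.02188509594325056
```

View pics/s2w.png

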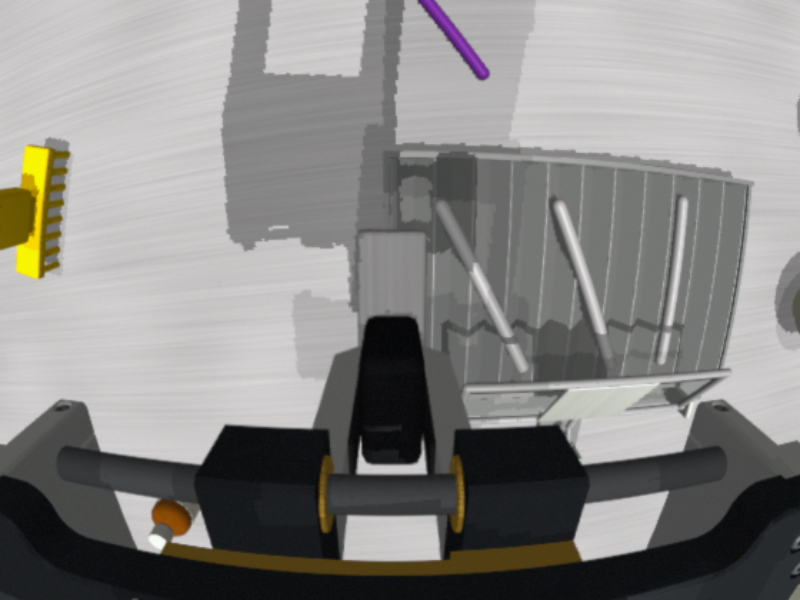

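>>> jog_arm([
  [0,0,0,0,0,-40,10],
  [0,0,0,0,0,-30,10],
  [0,0,0,0,0,-10,10],
  [0,0,0,0,0,-1,10],
  [0,0,0,0.7,8,0,10],
  [0,0,0,0.7,8,0,10],
  [0,0,0,0.7,8,0,10],
  [0,0,0,0.7,8,0,10],
  [0,0,0,0.7,8,0,10],
  [0,0,0,0.7,6,0,10],
  [0,0,0,0,0,0,10],
])

```text
time: 11.52
tool_pos: [0.5685, 0.0025, 0.1716]
ee_rot: [-3.141, -0.0, 1.481]
wrist_force: [0.7, 0.1, -1.8]
width: 0.0216
```

```bash
python3 look.py s3 full 2>/dev/null
```

```text
11.525 [0.5685 0.0025 0.1716] [-3.1415 -0.      1.4808] [ 0.7084  0.1214 -1.8341] 0.021648654201860063
```

View pics/s3w.png

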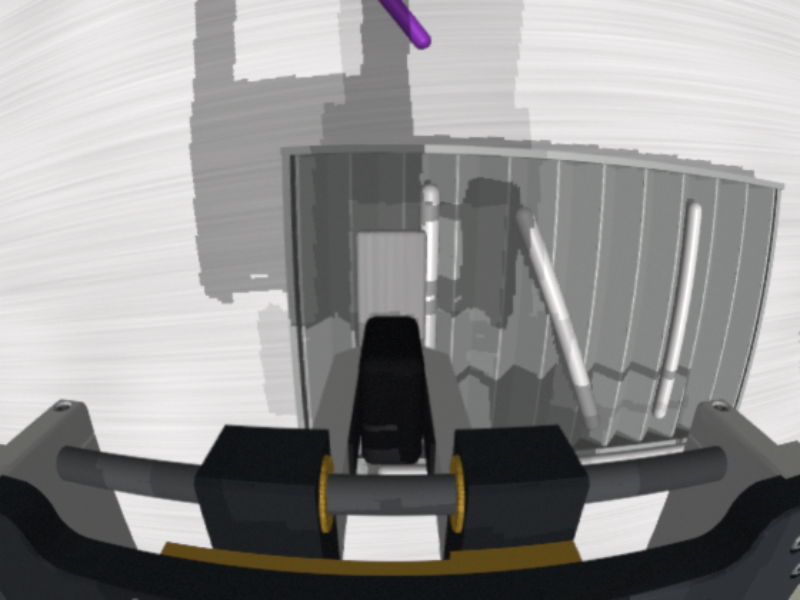

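>>> jog_arm([
  [0,0,0,0.7,8,0,10],
  [0,0,0,0.7,8,0,10],
  [0,0,0,0.7,8,0,10],
  [0,0,0,0.7,8,0,10],
  [0,0,0,0.7,8,0,10],
  [0,0,0,0.7,8,0,10],
  [0,0,0,0.7,8,0,10],
  [0,0,0,0.7,8,0,10],
  [0,0,0,0.7,8,0,10],
  [0,0,0,0.7,6,0,10],
  [0,0,0,0,0,0,10],
])

```text
time: 13.0
tool_pos: [0.5755, 0.0805, 0.1717]
ee_rot: [-3.142, -0.0, 1.481]
wrist_force: [-0.1, 0.4, -0.9]
width: 0.0222
```

```bash
python3 look.py s4 full 2>/dev/null
```

```text
13.0 [0.5755 0.0805 0.1717] [-3.1416 -0.      1.4807] [-0.0778  0.4336 -0.8557] 0.022175566371484774
```

View pics/s4w.png

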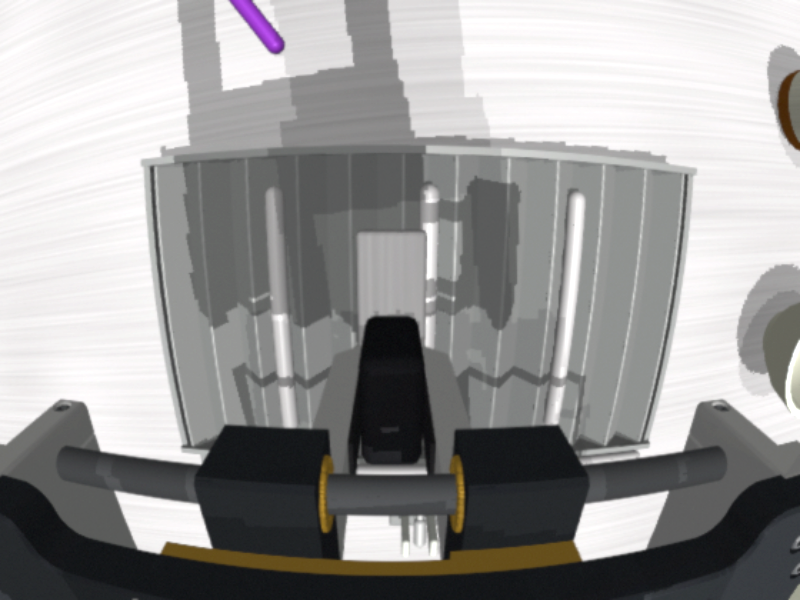

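>>> jog_arm([
  [0,0,0,-3,-4,0,10],
  [0,0,0,-12,0,0,10],
  [0,0,0,-13,1,0,10],
  [0,0,0,0,0,40,10],
  [0,0,0,-10,-10,45,10],
  [0,0,0,0,-40,10,10],
  [0,0,0,0,-50,0,10],
  [0,0,0,0,-50,0,10],
  [0,0,0,0,-50,0,10],
  [0,0,0,0,-18,0,10],
  [0,0,0,0,0,0,10],
])

```text
time: 14.48
tool_pos: [0.5369, -0.1413, 0.2666]
ee_rot: [-3.141, -0.001, 1.478]
wrist_force: [0.2, 0.1, -1.0]
width: 0.0218
```

```bash
python3 look.py s5 full 2>/dev/null
```

```text
14.475 [ 0.5369 -0.1413  0.2666] [-3.1412 -0.001   1.4781] [ 0.1655  0.0951 -0.996 ] 0.021845539621707016
```

View pics/s5w.png

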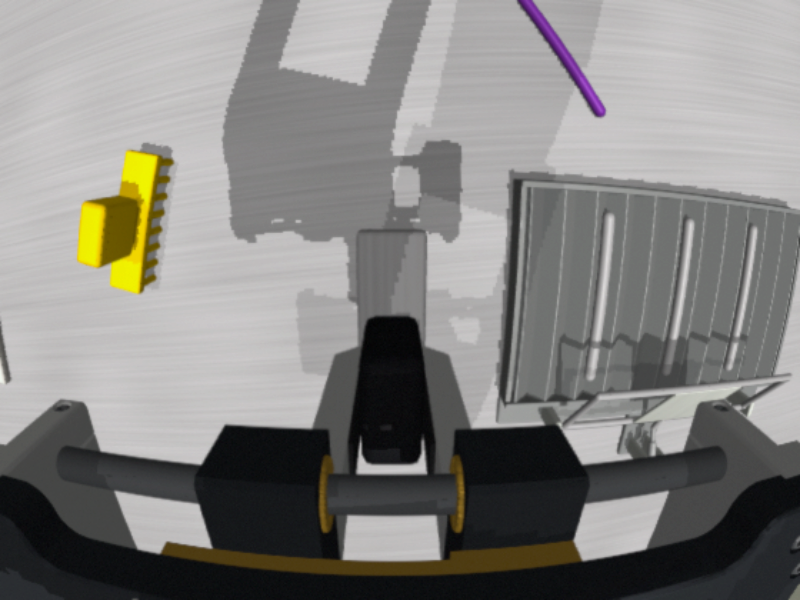

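View pics/s5t.png

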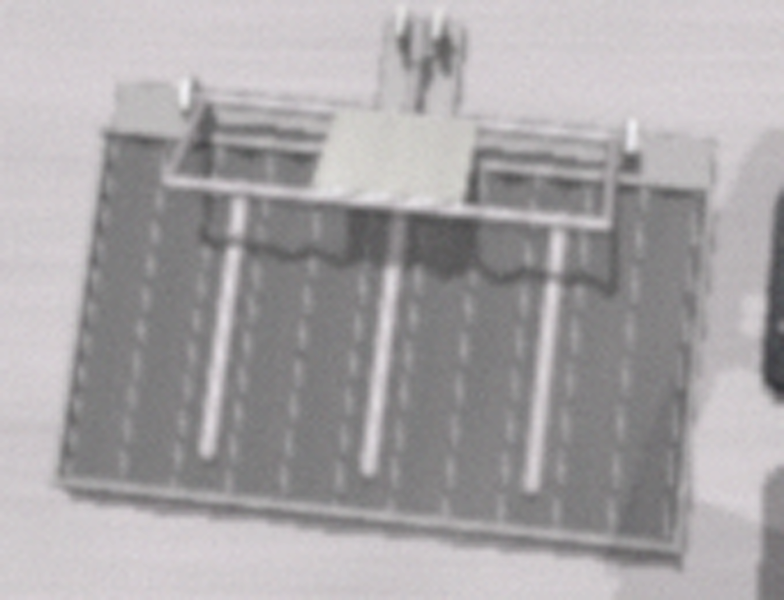

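All three rods lie parallel, each centred between crest lines, so they are down in grooves. Now I'll stand the rake on the counter to the right of the tray.

>>> jog_arm([
  [0,0,0,0,0,-50,10],
  [0,0,0,0,0,-40,10],
  [0,0,0,0,0,-20,10],
  [0,0,0,0,0,-9,10],
  [0,0,0,0,0,-3,10],
  [0,0,0,0,0,0,10],
  [0,0,0,0,0,0,10],
])

```text
time: 15.45
tool_pos: [0.5381, -0.1411, 0.146]
ee_rot: [3.139, 0.001, 1.48]
wrist_force: [-0.4, -0.9, -1.7]
width: 0.0219
```

>>> jog_arm([
  [0,0,0,0,0,-1.5,10],
  [0,0,0,0,0,0,10],
  [0,0,0,0,0,0,10],
])

```text
time: 15.82
tool_pos: [0.5374, -0.141, 0.1432]
ee_rot: [3.142, -0.0, 1.48]
wrist_force: [-0.2, -0.4, -1.4]
width: 0.0218
```

```bash
python3 - <<'E'
from h import *
for i in range(4):
    o=get_obs();print(o["tool_pos"],o["wrist_force"],o["ee_rot"])
E
```

```text
[ 0.5374 -0.141   0.1432] [-0.2326 -0.4091 -1.3542] [ 3.1415 -0.0001  1.4799]
[ 0.5374 -0.141   0.1432] [-0.2326 -0.4091 -1.3542] [ 3.1415 -0.0001  1.4799]
[ 0.5374 -0.141   0.1432] [-0.2326 -0.4091 -1.3542] [ 3.1415 -0.0001  1.4799]
[ 0.5374 -0.141   0.1432] [-0.2326 -0.4091 -1.3542] [ 3.1415 -0.0001  1.4799]
```

>>> jog_arm([
  [0,0,0,0,0,-0.8,10],
  [0,0,0,0,0,0,10],
  [0,0,0,0,0,0,10],
])

```text
time: 16.2
tool_pos: [0.5375, -0.141, 0.1426]
ee_rot: [3.141, 0.0, 1.48]
wrist_force: [0.1, 0.2, 0.4]
width: 0.0218
```

>>> jog_arm([
  [0,0,0,0,0,0,30],
  [0,0,0,0,0,0,50],
  [0,0,0,0,0,0,60],
  [0,0,0,0,0,0,60],
  [0,0,0,0,0,0,60],
  [0,0,0,0,0,20,60],
  [0,0,0,0,0,50,60],
  [0,0,0,0,0,60,60],
  [0,0,0,0,0,0,60],
])

```text
time: 17.32
tool_pos: [0.5395, -0.1417, 0.2794]
ee_rot: [3.129, 0.003, 1.48]
wrist_force: [0.8, -0.4, 0.3]
width: 0.0599
```

```bash
python3 look.py s6 full 2>/dev/null; python3 - <<'E'
from h import *
im=snapshot("side")[:,:,::-1]; cv2.imwrite("pics/s6s.png",np.clip(cv2.resize(im[140:380,220:460],(600,600),interpolation=cv2.INTER_CUBIC).astype(float)*1.2,0,255).astype('uint8'))
E
```

```text
17.325 [ 0.5395 -0.1417  0.2794] [3.129  0.0034 1.4801] [ 0.7678 -0.4014  0.2807] 0.059907333196786136
```

View pics/s6w.png

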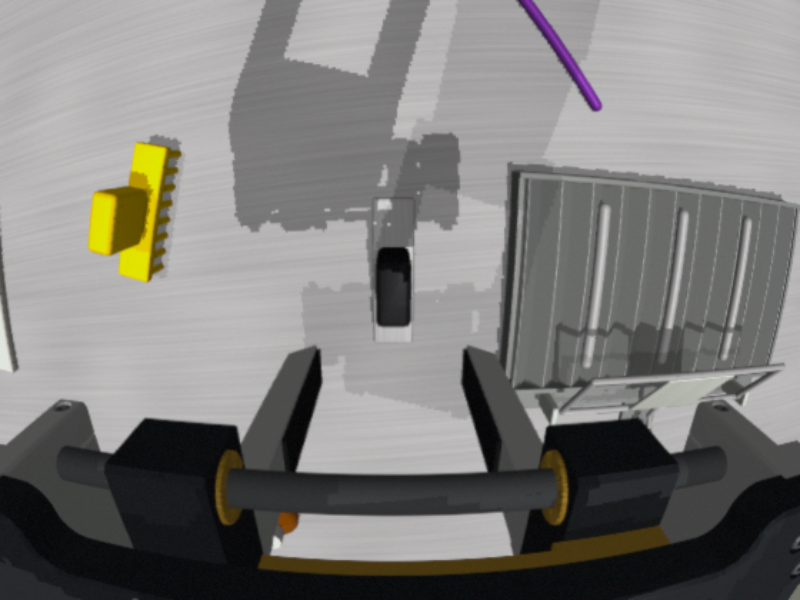

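View pics/s6s.png

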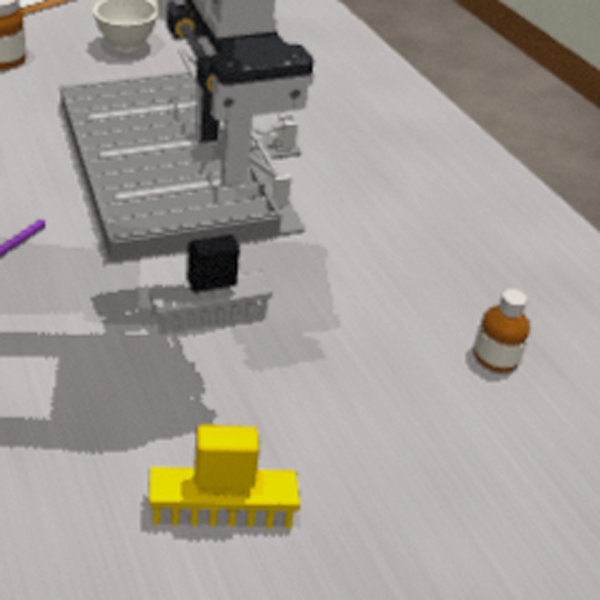

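>>> jog_arm([
  [0,0,0,15,39,0,30],
  [0,0,0,15,39,0,10],
  [0,0,0,15,39,0,0],
  [0,0,0,15,39,0,0],
  [0,0,0,15,40,0,0],
  [0,0,0,16,40,0,0],
  [0,0,0,0,0,0,0],
  [0,0,0,0,0,-20,0],
  [0,0,0,0,0,-20,0],
  [0,0,0,0,0,-20,0],
  [0,0,0,0,0,0,0],
])

```text
time: 18.85
tool_pos: [0.6266, 0.0938, 0.2084]
ee_rot: [-3.134, 0.002, 1.479]
wrist_force: [-0.6, -0.4, -0.3]
width: 0.0005
```

```bash
python3 look.py s7 full 2>/dev/null; python3 - <<'E'
from h import *
im=snapshot("side")[:,:,::-1]; cv2.imwrite("pics/s7s.png",np.clip(cv2.resize(im[120:300,200:400],(666,600),interpolation=cv2.INTER_CUBIC).astype(float)*1.2,0,255).astype('uint8'))
E
```

```text
18.85 [0.6266 0.0938 0.2084] [-3.1339  0.0016  1.4789] [-0.6146 -0.3916 -0.2715] 0.0005322400172368484
```

View pics/s7s.png

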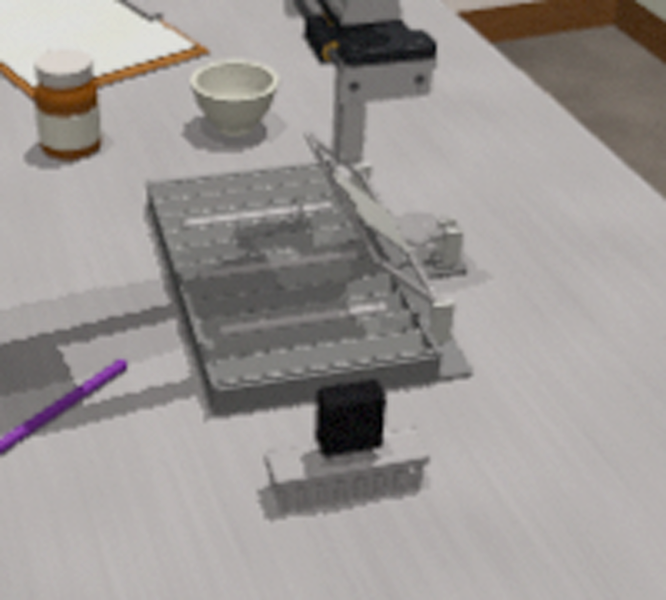

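View pics/s7w.png

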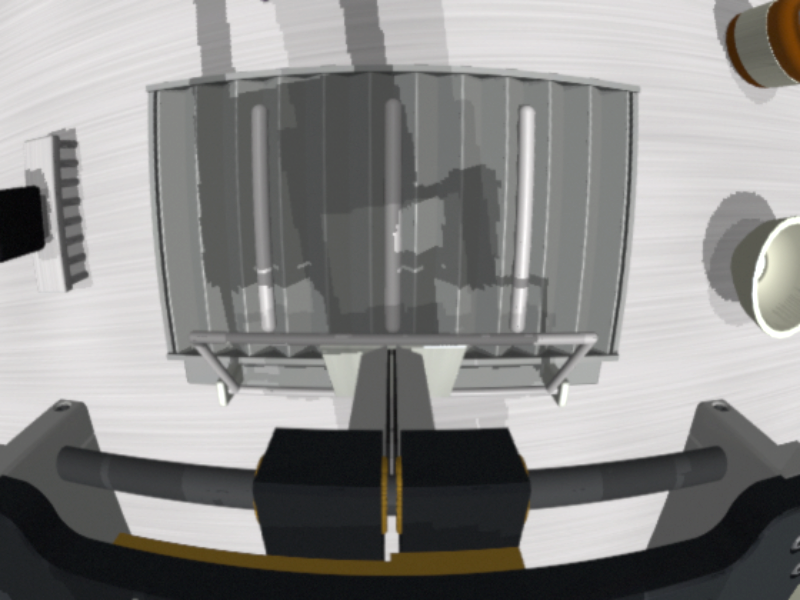

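>>> jog_arm([
  [0,0,0,6,0,-10,0],
  [0,0,0,0,0,-8,0],
  [0,0,0,0,0,-6,0],
  [0,0,0,0,0,-6,0],
  [0,0,0,0,0,-6,0],
])

```text
time: 19.62
tool_pos: [0.6357, 0.0951, 0.179]
ee_rot: [3.136, -0.001, 1.48]
wrist_force: [1.1, -1.0, 7.2]
width: 0.0008
```

>>> jog_arm([
  [0,0,0,0,0,-5,0],
  [0,0,0,0,0,-5,0],
  [0,0,0,0,0,-5,0],
  [0,0,0,0,0,-5,0],
])

```text
time: 20.12
tool_pos: [0.6356, 0.0952, 0.1596]
ee_rot: [3.136, -0.001, 1.48]
wrist_force: [-1.7, -1.0, 8.4]
width: 0.0006
```

>>> jog_arm([
  [0,0,0,0,0,-5,0],
  [0,0,0,0,0,-5,0],
  [0,0,0,0,0,-4,0],
  [0,0,0,0,0,-4,0],
  [0,0,0,0,0,0,0],
])

```text
time: 20.75
tool_pos: [0.634, 0.095, 0.1373]
ee_rot: [-3.14, 0.0, 1.48]
wrist_force: [-0.2, 0.2, 0.1]
width: 0.0005
```

>>> jog_arm([
  [0,0,0,0,0,-2,0],
  [0,0,0,0,0,0,0],
])

```text
time: 21.0
tool_pos: [0.6346, 0.0951, 0.1366]
ee_rot: [3.141, -0.0, 1.48]
wrist_force: [0.1, 1.1, 0.1]
width: 0.0003
```

>>> jog_arm([
  [0,0,0,0,0,20,0],
  [0,0,0,0,0,50,0],
  [0,0,0,-20,0,50,0],
  [0,0,0,-40,0,40,0],
  [0,0,0,-40,0,0,0],
  [0,0,0,-30,0,0,0],
  [0,0,0,0,0,0,0],
])

```text
time: 21.88
tool_pos: [0.5033, 0.0952, 0.2988]
ee_rot: [3.138, -0.001, 1.48]
wrist_force: [1.2, -0.4, 0.0]
width: 0.0006
```

```bash
python3 look.py s8 full 2>/dev/null; python3 - <<'E'
from h import *
im=snapshot("side")[:,:,::-1]; cv2.imwrite("pics/s8s.png",np.clip(cv2.resize(im[120:300,200:400],(666,600),interpolation=cv2.INTER_CUBIC).astype(float)*1.2,0,255).astype('uint8'))
E
```

```text
21.875 [0.5033 0.0952 0.2988] [ 3.1378 -0.0007  1.4805] [ 1.1789 -0.4456  0.0179] 0.0005706077417293127
```

View pics/s8s.png

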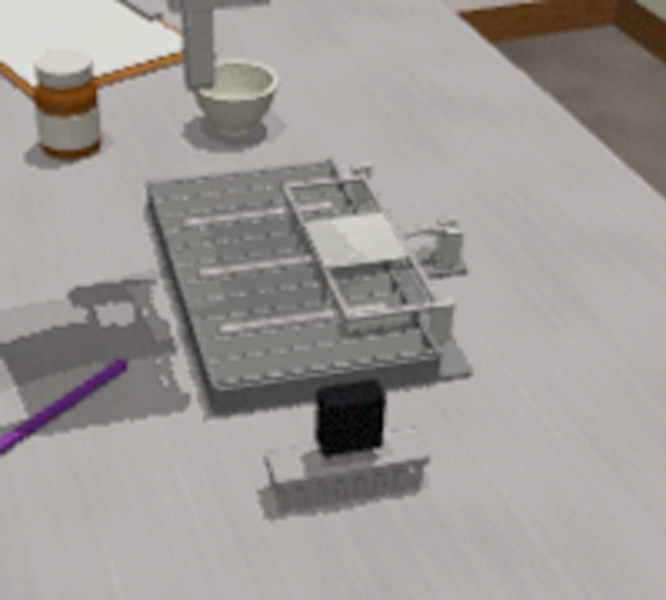

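View pics/s8w.png

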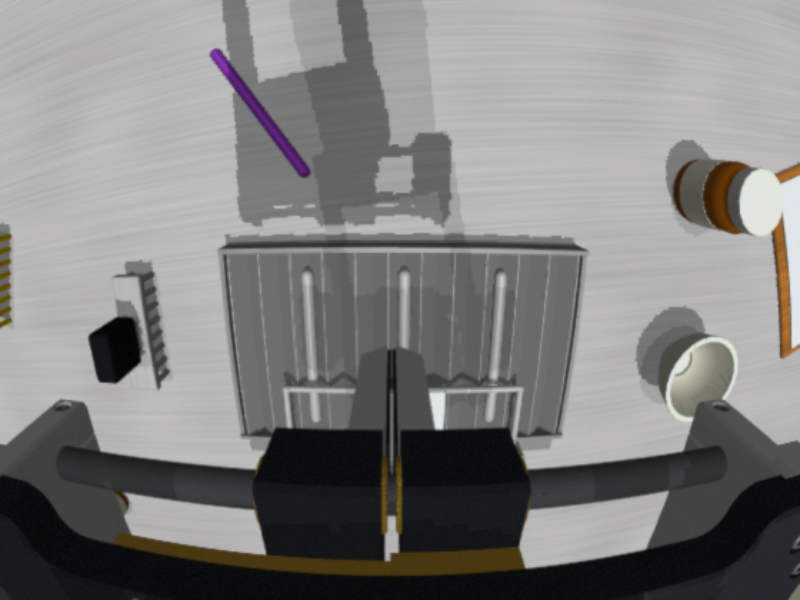

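The side view shows the frame flat with the plate level at crop (355,240). The rods are parallel in grooves and the rake stands at (350,440). I'll check the bar's height by projection and the bystanders' positions, then hand in.

```bash
python3 - <<'E'
from h import *
tr=(.5745,.099,-.091)
print("bar ends down, side crop", ((proj("side",T(tr,[[.03,.1,.035],[.03,-.1,.035]]))-[200,120])*3.333).round())
print("raised would be", ((proj("side",T(tr,[[.05,.1,.086],[.05,-.1,.086]]))-[200,120])*3.333).round())
snapshot("top")
for l in ["jar","mortar","vial","rake_grip"]: print(l,look_for(l,"top")[:2])
o=get_obs();print(o["time"],o["wrist_force"])
print(close_job())
E
```

```text
bar ends down, side crop [[283. 185.]
 [348. 316.]]
raised would be [[306. 133.]
 [376. 259.]]
jar [{'bbox': [92.6, 237.8, 124.9, 266.1], 'conf': 0.81}]
mortar [{'bbox': [104.3, 161.6, 121.8, 198.8], 'conf': 0.69}]
vial [{'bbox': [404.1, 111.0, 431.7, 134.7], 'conf': 0.93}]
rake_grip [{'bbox': [438.8, 225.9, 476.3, 279.6], 'conf': 0.75}, {'bbox': [354.3, 195.4, 374.6, 246.2], 'conf': 0.68}]
22.275 [0.4553 0.2481 0.0654]
the job is handed in; nothing more can be done
None
```

The job is handed in at 22.3 s of the 72 s allowed, and my checks show every step done.

**Rods:** I gripped the rake by its black grip and combed one rod from the left and the other two from the right. The tooth tips stayed about 2–3 mm above the groove crests. In the top, side and wrist views all three rods lie parallel, each midway between crest lines. That is how I judged they had dropped, because I had no direct height reading. The gripper never touched them.

**Rake:** It stands upright on the counter to the right of the tray, about 75 mm from the tray's edge. I felt it touch the counter before letting go.

**Frame:** I pressed the plate with closed fingers. The force was about 8 N, then fell to zero at the click. With the arm lifted clear, the front bar shows within about 2 pixels of its predicted "down" position and well away from "raised".

**Bystanders:** In the images the jar, mortar and vial have not moved. The detector's boxes for the jar and mortar came out narrower than at the start, which I put down to the arm partly hiding them. The wrist view shows both in place. The yellow rake and purple rod were left alone.

No check failed. The wrist and top cameras gave slightly different tray positions (about 4 mm and 0.01 rad), so I used values in between.

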